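# Move the slat jig's length stop to the green notch

## Task

The crate slats are to be drilled at a new length. Take the length stop of the drilling jig by its red knob, lift it out of the notch it sits in, and set it down fully seated in the notch beside the green clip, then let go of it.

Things in the scene. Friction and masses are not known exactly. Their poses are not given: they have to be found in the camera images.
- stop_knob (a point): Centre of the loose stop's red knob, where to grip it: upright block 30 x 30 mm, 50 mm tall, 61 mm above the underside of the stop's cross bar and, seated, 37 mm above the rail tops. z up, x along the cross bar, y along the rails. About 0.25 kg. Starts seated upright in the one notch of five that has no clip beside it.
- stop_bar (a point): Middle of the underside of the stop's aluminium cross bar (14 mm wide, 14 high), which lies along x across both rails in facing notches; its -x end, 82 mm out, has a tab reaching 14 mm below. Under the bar a round tapered foot, 28 mm diameter, reaches 16 mm down into the slot between the rails. Axes as the knob's.
- green_notch (a point): Floor of the notch beside the green clip, midway between the rails: the seated stop has its bar's underside here, its knob's centre 61 mm straight above. z up, y along the rails. Notches are 24 mm deep, 20 mm wide at the floor, 36 mm at the mouth. The green clip (26 x 30 x 34 mm block) is centred 64 mm away in +x; its top is 14 mm above this point.
- jig: Drilling jig fixed to the table: plywood base 185 x 390 x 18 mm; two wooden rails, 320 mm long, 18 thick, tops 62 mm above the table, a 40 mm slot between; five notch pairs 60 mm apart; green, yellow, blue, white clips on the +x side. Aluminium drill guide, 66 mm high, at 195 mm in +y. Origin on the table under the middle notch, mid-slot; y along the rails.

How it is judged:
By the outcome, as a careful person would: the job done as asked, in the order asked, and still so for the second after the job is handed in, with the robot touching nothing.
It also fails if it takes over 32 s, if anything falls off the work surface, if the arm or the gripper's body presses on something with over 40 N, if the wrist force passes 120 N, or if a joint passes its speed limit or range.

## Robot

A 6-joint arm with a two-finger parallel gripper is mounted at the origin on the work surface. World frame = base frame: x ahead of the robot, y to its left, z up, the work surface at z = 0. Lengths are in m, angles in rad, forces in N, time in s.
With the tool pointing down it reaches from about 0.35 to 0.85 m from the base axis. Payload 8.1 kg.
Tool frame: the origin (TCP) lies on the mounting face of the last link; the fingertips stand 186 mm ahead of it and the grasp point (between the pads) lies 167 mm ahead of it; y points along the fingers, x is the direction in which the jaws open and shut, and the axes are right-handed (so a half turn about y gives the same grasp; the last joint's range is limited). The gripper opens to 93 mm and grips with 3 to 60 N. Pads are 15 mm wide; open, the fingers measure 128 mm over their backs; the gripper's body (75 mm by 188 mm) begins 65 mm behind the grasp point.
Start: joints at [1.251, 0.13, 1.488, -0, 1.523, -0.085], TCP at [0.14, 0.584, 0.405] pointing down, gripper open.
Joint ranges: [-2.96, 2.96], [-0.89, 2.26], [0.02, 2.5], [-1.34, 4.48], [0, 2.73], [-2.66, 2.66]. Speed limits (rad/s): [2.39, 2.39, 2.79, 3.14, 3.14, 3.14].

## Interface

Orientations are given as a rotation vector (axis times angle).
In Python, from plant import robot, imaging gives the robot as it stands.
- The arm moves only by the shell command python3 -m inch 'ROWS' [OPENING] [FORCE]. ROWS is JSON, a list of rows, each an object of numbers: "x", "y", "z": the shift along the tool's x, y, z in mm; "twist": the turn about the tool's y in rad. In form: [{"x": .., "y": .., "z": .., "twist": ..}, ...]. A call has 1 to 12 rows; each row shifts and turns the commanded pose from where the row before left it, along the tool's axes as they then stand; what a row does not reach is not made up. A row lasts 1/10 s, in which the tool goes at most 50 mm and 8.59 degrees, less where a joint would pass 70% of its speed; a pose out of reach is approached as far as the arm can. A call with a gripper value outside its range is refused whole. OPENING is the gripper command: -1 is shut, 1 is fully open, values between are in proportion, set as the call begins (- or left out, the last holds). The fingers move at their own pace and stop on an object; FORCE is the grip in N (left out, the last holds). Time passes only in rows, so rows that do not move let the fingers close. It gives the time, the measured TCP pose, the force and the opening at its end, in the units of the state.
- robot.read_state(): the state, without advancing time (a new reading comes with each control period).
- imaging.read_camera(name): name is "side" or "top"; returns a dict with "color" (480x640x3 uint8, red, green, blue), "depth" (480x640 float32, m along the optical axis (not along the pixel's ray), 0 where there is no reading), "fx", "fy", "cx", "cy" (pixels), "rvec" (rotation vector, rad) and "tvec" (3), from world to camera coordinates, as OpenCV has them. Camera axes: x right, y down, z forward; pixel columns grow to the right and rows downward; lengths in m; the calibration is good to about 2 mm. A picture is of the moment at which its call begins.
- robot.close_job(): hands the job in, once; it reports no verdict.
The state is a dict: "t": time; "q": joint angles; "dq": joint speeds; "joint_torque": joint torques, N m; "tool_pos": TCP position; "orientation": TCP orientation; "force": force on the tool from outside, world axes, zero at the start; "wrist_torque": the same for the moment, N m; "opening": finger opening in m.
Only numpy, scipy, OpenCV 4.12 (cv2) and the standard library are available. Lean on these libraries where they do the work, as an engineer would, in place of code of your own. Each camera call takes 0.05 s, during which the arm holds its last target.

## Working session

There is one attempt and no reset: what is moved stays moved. The work goes in short steps, Python scripts to look and compute and a shell command to move; the robot and the scene stay as the last step left them, time stands still between calls to the robot, and variables do not carry over. Pictures are saved under pics/ and viewed, and the job is handed in when it is done.

```bash
ls; mkdir -p pics; python3 - <<'E'
from plant import robot, imaging
import cv2
s=robot.read_state(); print({k:s[k] for k in ('t','tool_pos','orientation','force','opening')})
for n in ("top","side"):
    c=imaging.read_camera(n); cv2.imwrite(f"pics/{n}0.png",c["color"][:,:,::-1])
    print(n,c["fx"],c["cx"],c["cy"],c["rvec"],c["tvec"])
E
```

```text
pics
{'t': 0.0, 'tool_pos': array([0.13946899, 0.58333929, 0.40369466]), 'orientation': array([-1.31216062, -1.03342151,  1.03596951]), 'force': array([ 1.27669544, -0.27204351, -0.70811174]), 'opening': 0.092929087403566}
top 439.8586092408861 324.7476963565387 238.96787629481207 [ 2.12890897 -2.14600638  0.1604835 ] [0.02895062 0.59436812 0.63646674]
side 564.9244714827296 319.35324420041474 249.5966288020515 [ 0.89264346 -2.45889503  1.16579366] [0.47773952 0.2983165  0.57672505]
```

View pics/top0.png

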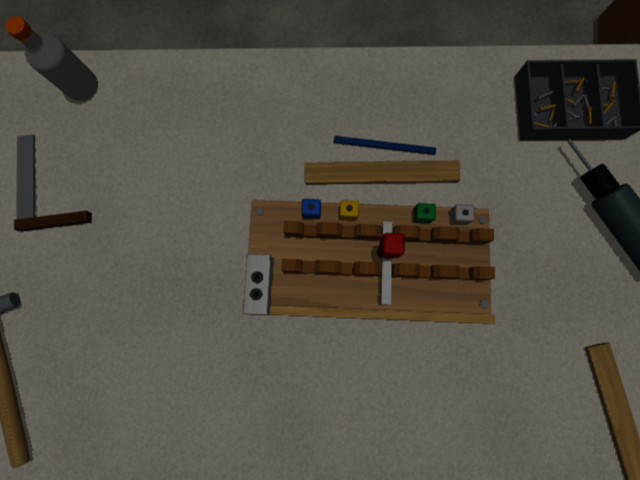

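View pics/side0.png

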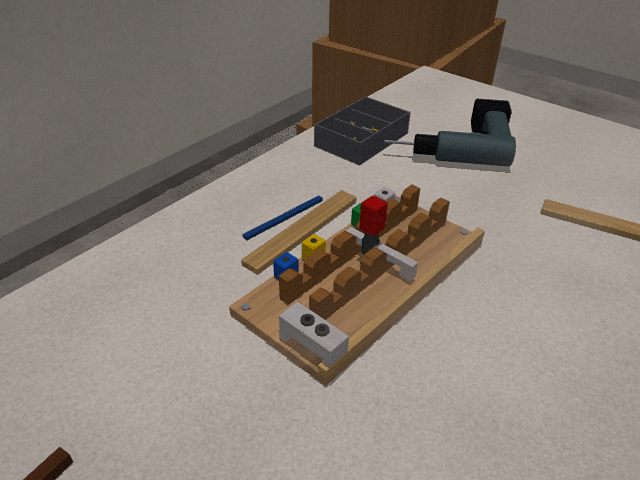

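```bash
python3 - <<'E'
from plant import robot
import cv2,numpy as np
s=robot.read_state();print(cv2.Rodrigues(s["orientation"])[0].round(3))
E
```

```text
[[ 0.233 -0.001 -0.973]
 [ 0.973 -0.002  0.233]
 [-0.002 -1.     0.   ]]
```

Top view: red knob near (392,245), green clip (426,212), white (464,213), yellow (349,209), blue (311,207), drill guide at left. Side view: knob (373,215), bar end (402,263). The notch beside green is the next one right of the stop in the top view.

```bash
cat > h.py <<'E'
from plant import robot, imaging
import cv2,numpy as np
def cam(n):
    c=imaging.read_camera(n); c["R"]=cv2.Rodrigues(np.array(c["rvec"]))[0]; c["t"]=np.array(c["tvec"]).ravel()
    c["K"]=np.array([[c["fx"],0,c["cx"]],[0,c["fy"],c["cy"]],[0,0,1.]]); return c
def ray(c,uv,z):
    d=c["R"].T@np.array([(uv[0]-c["cx"])/c["fx"],(uv[1]-c["cy"])/c["fy"],1]); o=-c["R"].T@c["t"]
    return o+d*(z-o[2])/d[2]
def cloud(c,m):
    v,u=np.nonzero(m&(c["depth"]>0)); z=c["depth"][v,u]
    p=np.c_[(u-c["cx"])/c["fx"]*z,(v-c["cy"])/c["fy"]*z,z]
    return (p-c["t"])@c["R"],u,v
def mask(c,name):
    h=cv2.cvtColor(c["color"],cv2.COLOR_RGB2HSV).astype(int); H,S,V=h[...,0],h[...,1],h[...,2]
    m={"red":((H<6)|(H>174))&(S>190)&(V>60),"green":(H>50)&(H<80)&(S>120)&(V>40),"yellow":(H>22)&(H<32)&(S>180)&(V>80),
     "blue":(H>105)&(H<122)&(S>150)&(V>50)}[name].astype(np.uint8)
    n,l,st,_=cv2.connectedComponentsWithStats(m)
    if name=="blue": # square-ish largest
        ok=[i for i in range(1,n) if max(st[i,2],st[i,3])<2*min(st[i,2],st[i,3])]
    else: ok=range(1,n)
    k=max(ok,key=lambda i:st[i,4]); return l==k
E
python3 - <<'E'
from h import *
for n in ("top","side"):
    c=cam(n)
    print(n,"cam pos",(-c["R"].T@c["t"]).round(3))
    for k in ("red","green","yellow","blue"):
        m=mask(c,k); P,u,v=cloud(c,m)
        zt=np.percentile(P[:,2],95); T=P[P[:,2]>zt-0.005]
        r=cv2.minAreaRect(T[:,:2].astype(np.float32)*1000)
        print(k,m.sum(),u.mean().round(1),v.mean().round(1),"ztop",zt.round(4),"rect mm",np.round(r[0],1),np.round(r[1],1),round(r[2],1), "zmin",P[:,2].min().round(3))
    # bar: grey bright
    if n=="top":
        h=cv2.cvtColor(c["color"],cv2.COLOR_RGB2HSV).astype(int)
        m=((h[...,1]<40)&(h[...,2]>130)); m[:,:375]=0;m[:,400:]=0;m[:215]=0;m[310:]=0
        P,u,v=cloud(c,m); print("bar",len(P),np.percentile(P[:,2],[5,50,95]).round(4))
        Q=P; r=cv2.minAreaRect(Q[:,:2].astype(np.float32)*1000);print(np.round(r[0],1),np.round(r[1],1),r[2])
        h2=(h[...,0]>5)&(h[...,0]<15)&(h[...,1]>130); h2[:,:275]=0;h2[:,500:]=0;h2[:215]=0;h2[285:]=0
        P,u,v=cloud(c,h2); s=P[(P[:,2]>.054)&(P[:,2]<.07)]
        r=cv2.minAreaRect(s[:,:2].astype(np.float32)*1000);print("rails",len(s),np.median(s[:,2]),np.round(r[0],1),np.round(r[1],1),r[2])
        cv2.imwrite("pics/crop.png",cv2.resize(c["color"][190:330,235:505,::-1],None,fx=2.9,fy=2.9,interpolation=cv2.INTER_CUBIC))
E
```

```text
top cam pos [0.489 0.02  0.721]
red 367 393.7 243.4 ztop 0.1254 rect mm [575.8 -70.7] [26.5 26.6] 88.0 zmin 0.12
green 236 426.4 211.0 ztop 0.0534 rect mm [ 636.6 -133.8] [28.7 22.9] 89.5 zmin 0.048
yellow 220 349.0 207.9 ztop 0.0537 rect mm [642.7 -14. ] [28.2 23.1] 88.3 zmin 0.048
blue 243 310.5 206.7 ztop 0.0535 rect mm [645.6  46.1] [26.7 24.7] 89.6 zmin 0.048Traceback (most recent call last):
  File "<stdin>", line 14, in <module>
    return _quantile_unchecked(
        a, q, axis, out, overwrite_input, method, keepdims, weights)
    return _ureduce(a,
                    func=_quantile_ureduce_func,
    ...<5 lines>...
                    overwrite_input=overwrite_input,
                    method=method)
    r = func(a, **kwargs)
    result = _quantile(arr,
                       quantiles=q,
    ...<2 lines>...
                       out=out,
                       weights=wgt)
    slices_having_nans = np.isnan(arr[-1, ...])
                                  ~~~^^^^^^^^^
IndexError: index -1 is out of bounds for axis 0 with size 0
```

```bash
python3 - <<'E'
from h import *
for n in ("side","top"):
    c=cam(n)
    for k in ("red","green","yellow","blue"):
        m=mask(c,k); P,u,v=cloud(c,m)
        zt=np.percentile(P[:,2],95); T=P[P[:,2]>zt-0.005]
        r=cv2.minAreaRect(T[:,:2].astype(np.float32)*1000)
        print(k,m.sum(),u.mean().round(1),v.mean().round(1),"ztop",zt.round(4),"rect mm",np.round(r[0],1),np.round(r[1],1),round(r[2],1), "zmin",P[:,2].min().round(3))
    all_,u,v=cloud(c,np.ones((480,640),bool))
    ex=np.array([.9987,-.05]);ey=np.array([.05,.9987]); o=np.array([.5758,-.0707])
    d=all_[:,:2]-o; a=d@ex*1000; b=d@ey*1000; z=all_[:,2]*1000
    bar=(abs(b)<14)&(a<-25)&(a>-100)&(z>42)&(z<60)
    print("bar b centre",[np.round((np.median(b[bar&(a>l)&(a<l+15)]),b[bar&(a>l)&(a<l+15)].min(),b[bar&(a>l)&(a<l+15)].max()),1) for l in (-80,-65,-50,-40)],"a range",a[bar].min().round(1),"z",np.median(z[bar]).round(1))
    rt=(z>58)&(z<66)&(abs(a)<60)&(abs(b)<300)
    if n=="top":
      for s in (-1,1):
        q=rt&(a*s>5); print("rail",s,q.sum(),"a",np.percentile(a[q],[1,50,99]).round(1),"z",np.median(z[q]).round(1))
        bs=np.sort(b[q]); g=np.where(np.diff(bs)>5)[0]; print("gaps",[(bs[i].round(1),bs[i+1].round(1)) for i in g],"ends",bs[0].round(1),bs[-1].round(1))
        # slope
        print("slope",np.polyfit(b[q],a[q],1).round(4))
      cv2.imwrite("pics/crop.png",cv2.resize(c["color"][190:330,235:505,::-1],None,fx=2.9,fy=2.9,interpolation=cv2.INTER_CUBIC))
E
```

```text
red 852 372.8 215.3 ztop 0.1254 rect mm [574.3 -67.4] [29.3 28.8] 84.6 zmin 0.053
green 146 355.6 214.6 ztop 0.0538 rect mm [ 644.7 -124.2] [13.  24.5] 36.0 zmin 0.021
yellow 325 311.6 245.4 ztop 0.0538 rect mm [642.3 -11.4] [29.4 27.8] 86.6 zmin 0.017
blue 510 281.1 217.8 ztop 0.0105 rect mm [762.1 -75.3] [172.4  14.4] 82.3 zmin 0.001
bar b centre [array([ 6.5, -7.6, 10.2]), array([ 6.4, -6.9,  9.8]), array([  5.2, -13.5,  13.7]), array([ -2.6, -13.9,  13.7])] a range -82.9 z 52.3
red 367 393.7 243.4 ztop 0.1251 rect mm [575.9 -70.6] [26.5 27. ] 87.8 zmin 0.12
green 240 426.2 211.0 ztop 0.0536 rect mm [ 636.8 -133.8] [28.6 23. ] 87.7 zmin 0.048
yellow 222 349.2 207.9 ztop 0.0533 rect mm [642.4 -14.1] [28.2 22.7] 89.1 zmin 0.049
blue 242 310.6 206.8 ztop 0.0536 rect mm [645.5  46. ] [26.7 24.2] 89.3 zmin 0.047
bar b centre [array([ 0.2, -6.8,  7.2]), array([ 0.5, -6.5,  7.2]), array([  0.4, -14. ,  13.3]), array([  0.3, -14. ,  13.3])] a range -80.7 z 51.6
rail -1 2099 a [-58.7 -29.3 -16. ] z 61.5
gaps [(np.float64(-130.9), np.float64(-105.2)), (np.float64(-73.6), np.float64(-48.4)), (np.float64(-12.4), np.float64(13.5)), (np.float64(46.9), np.float64(73.7)), (np.float64(106.8), np.float64(132.8)), (np.float64(160.2), np.float64(176.9))] ends -160.1 213.1
slope [-2.58000e-02 -2.91766e+01]
rail 1 1364 a [20.9 29.9 39. ] z 61.4
gaps [(np.float64(-132.4), np.float64(-105.7)), (np.float64(-72.1), np.float64(-46.1)), (np.float64(-11.0), np.float64(13.2)), (np.float64(46.8), np.float64(71.4)), (np.float64(106.7), np.float64(132.5))] ends -159.7 160.3
slope [-3.10000e-03  2.98667e+01]
```

```bash
sleep 1
```

```text
(no output)
```

Checks agree: knob top 125 mm (expected 124), rails 61.5, clips 53.5 (expected 52). Jig yaw is about -2.9°, and the green notch is one 60 mm pitch along -y of the jig, matching both the clip and the gaps. First I align the yaw with the jaws along the rails.

```bash
python3 -m inch '[{"twist":-0.1},{"twist":-0.085},{}]' 1; cat > go.py <<'E'
from h import *
import sys
tgt=np.array([float(a) for a in sys.argv[1:4]])
s=robot.read_state(); R=cv2.Rodrigues(np.array(s["orientation"]))[0]
g=s["tool_pos"]+R@np.array([0,.167,0])
print("t",s["t"],"grasp pt",g.round(4),"yaw x deg",np.degrees(np.arctan2(R[1,0],R[0,0])).round(2),"down",R[:,1].round(4))
print("tool shift mm",((R.T@(tgt-g))*1000).round(1),"F",np.round(s["force"],1),"open",s["opening"].round(4),"q",np.round(s["q"],2))
E
python3 go.py 0.5755 -0.0700 0.150
```

```text
t 0.25 grasp pt [0.1395 0.5833 0.2372] yaw x deg 76.55 down [-2.e-04 -8.e-04 -1.e+00]$[0]: bad value
Traceback (most recent call last):
  File "go.py", line 7, in <module>
    print("tool shift mm",((R.T@(tgt-g))*1000).round(1),"F",np.round(s["force"],1),"open",s["opening"].round(4),"q",np.round(s["q"],2))
                                                                                          ^^^^^^^^^^^^^^^^^^
AttributeError: 'float' object has no attribute 'round'
```

All four keys seem to be needed.

```bash
sed -i 's/s\["opening"\].round(4)/round(s["opening"],4)/' go.py; python3 -m inch '[{"x":0,"y":0,"z":0,"twist":-0.1},{"x":0,"y":0,"z":0,"twist":-0.085},{"x":0,"y":0,"z":0,"twist":0}]' 1; 
python3 go.py 0.5755 -0.0700 0.170
```

```text
t: 0.55
tool_pos: [0.1396, 0.5835, 0.4046]
orientation: [-1.232, -1.173, 1.174]
force: [0.4, 0.3, 0.6]
opening: 0.0929
t 0.55 grasp pt [0.1395 0.5835 0.2376] yaw x deg 87.23 down [-1.e-04 -3.e-04 -1.e+00]
tool shift mm [-631.6   67.7 -467.1] F [0.4 0.3 0.6] open 0.0929 q [ 1.25  0.13  1.49 -0.    1.52 -0.27]
```

```bash
python3 -m inch '[{"x":-35,"y":0,"z":-26,"twist":0},{"x":-35,"y":0,"z":-26,"twist":0},{"x":-35,"y":0,"z":-26,"twist":0},{"x":-35,"y":0,"z":-26,"twist":0},{"x":-35,"y":0,"z":-26,"twist":0},{"x":-35,"y":0,"z":-26,"twist":0},{"x":-35,"y":0,"z":-26,"twist":0},{"x":-35,"y":0,"z":-26,"twist":0},{"x":-35,"y":0,"z":-26,"twist":0},{"x":-35,"y":0,"z":-26,"twist":0},{"x":-35,"y":0,"z":-26,"twist":0},{"x":0,"y":0,"z":0,"twist":0}]'; 
python3 go.py 0.5755 -0.0700 0.170
```

```text
t: 1.75
tool_pos: [0.4081, 0.181, 0.4048]
orientation: [-1.238, -1.166, 1.167]
force: [0.0, 0.9, -0.7]
opening: 0.0931
t 1.75 grasp pt [0.4083 0.1808 0.2378] yaw x deg 86.67 down [ 0.0012 -0.0015 -1.    ]
tool shift mm [-240.5   68.4 -181.4] F [ 0.   0.9 -0.7] open 0.0931 q [ 0.3  -0.3   1.89 -0.    1.55 -1.21]
```

```bash
python3 -m inch '[{"x":-40,"y":0,"z":-30,"twist":0},{"x":-40,"y":0,"z":-30,"twist":0},{"x":-40,"y":0,"z":-30,"twist":0},{"x":-40,"y":0,"z":-30,"twist":0},{"x":-40,"y":0,"z":-30,"twist":0},{"x":-40,"y":0,"z":-30,"twist":0},{"x":0,"y":30,"z":0,"twist":0},{"x":0,"y":30,"z":0,"twist":0},{"x":0,"y":0,"z":0,"twist":0},{"x":0,"y":0,"z":0,"twist":0}]'; 
python3 go.py 0.5755 -0.0700 0.100
```

```text
t: 2.75
tool_pos: [0.5737, -0.0632, 0.3447]
orientation: [-1.231, -1.171, 1.172]
force: [-0.7, -0.3, 1.1]
opening: 0.0928
t 2.75 grasp pt [ 0.5734 -0.0631  0.1777] yaw x deg 87.11 down [-1.6e-03  5.0e-04 -1.0e+00]
tool shift mm [-6.8 77.6 -2.6] F [-0.7 -0.3  1.1] open 0.0928 q [-0.2   0.11  1.63  0.    1.41 -1.72]
```

```bash
python3 -m inch '[{"x":-6,"y":20,"z":-2,"twist":0},{"x":0,"y":20,"z":0,"twist":0},{"x":0,"y":20,"z":0,"twist":0},{"x":0,"y":17,"z":0,"twist":0},{"x":0,"y":0,"z":0,"twist":0},{"x":0,"y":0,"z":0,"twist":0},{"x":0,"y":0,"z":0,"twist":0}]'; 
python3 go.py 0.5755 -0.0700 0.100; python3 - <<'E'
from h import *
c=cam("side");cv2.imwrite("pics/s1.png",cv2.resize(c["color"][80:380,200:500,::-1],None,fx=2,fy=2))
c=cam("top");cv2.imwrite("pics/t1.png",cv2.resize(c["color"][150:350,240:510,::-1],None,fx=2.5,fy=2.5))
E
```

```text
t: 3.45
tool_pos: [0.5765, -0.0698, 0.2703]
orientation: [-1.235, -1.175, 1.171]
force: [0.1, 0.5, 0.5]
opening: 0.0928
t 3.45 grasp pt [ 0.5771 -0.0699  0.1033] yaw x deg 87.16 down [ 3.5e-03 -7.0e-04 -1.0e+00]
tool shift mm [-0.1  3.3  1.6] F [0.1 0.5 0.5] open 0.0928 q [-0.21  0.18  1.69  0.    1.27 -1.73]
```

View pics/s1.png

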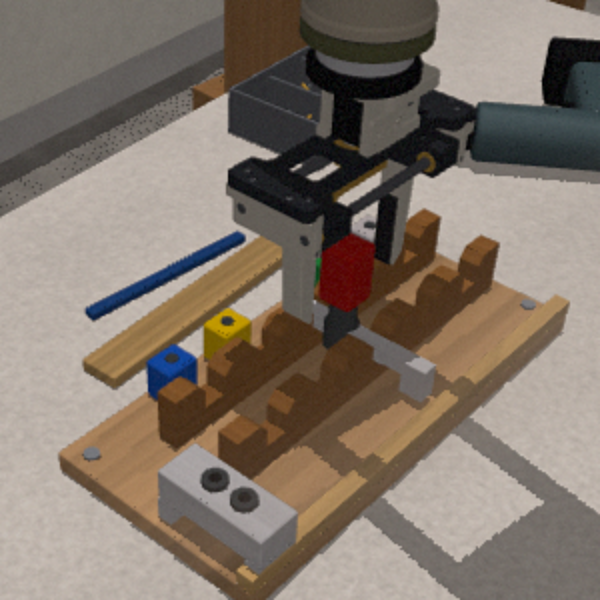

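View pics/t1.png

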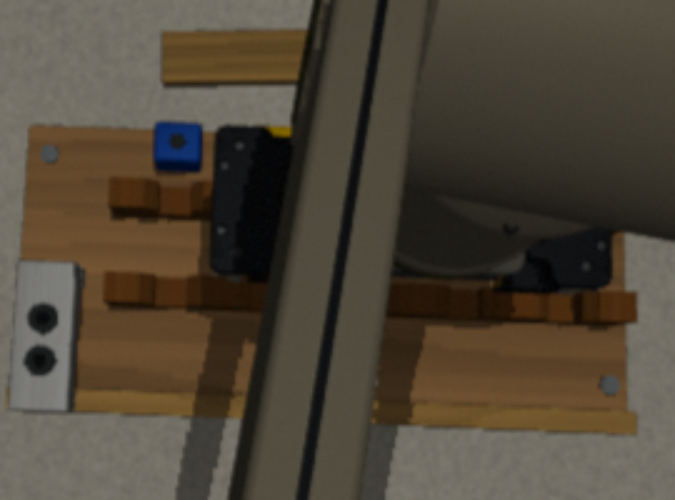

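Side crop: the fingers flank the knob (345,272). The left fingertip is near (298,318) and the right near (395,262), so the knob is centred between them. Closing.

```bash
python3 -m inch '[{"x":0,"y":3,"z":0,"twist":0},{"x":0,"y":0,"z":0,"twist":0},{"x":0,"y":0,"z":0,"twist":0},{"x":0,"y":0,"z":0,"twist":0},{"x":0,"y":0,"z":0,"twist":0},{"x":0,"y":0,"z":0,"twist":0},{"x":0,"y":0,"z":0,"twist":0},{"x":0,"y":0,"z":0,"twist":0}]' -1 35; 
python3 go.py 0.5755 -0.0700 0.100
```

```text
t: 4.35
tool_pos: [0.5756, -0.07, 0.2648]
orientation: [-1.232, -1.172, 1.172]
force: [-0.3, 0.5, -0.2]
opening: 0.0335
t 4.35 grasp pt [ 0.5756 -0.07    0.0978] yaw x deg 87.14 down [ 0.  0. -1.]
tool shift mm [-0.  -2.2  0.1] F [-0.3  0.5 -0.2] open 0.0335 q [-0.21  0.19  1.69  0.    1.27 -1.73]
```

```bash
python3 -m inch '[{"x":0,"y":0,"z":0,"twist":0},{"x":0,"y":0,"z":0,"twist":0},{"x":0,"y":0,"z":0,"twist":0},{"x":0,"y":0,"z":0,"twist":0}]' -1 35; 
python3 go.py 0.5755 -0.0700 0.100
```

```text
t: 4.75
tool_pos: [0.5756, -0.07, 0.2648]
orientation: [-1.232, -1.172, 1.172]
force: [0.5, -0.2, -0.4]
opening: 0.0297
t 4.75 grasp pt [ 0.5756 -0.07    0.0978] yaw x deg 87.15 down [ 1.e-04 -0.e+00 -1.e+00]
tool shift mm [-0.  -2.2  0.1] F [ 0.5 -0.2 -0.4] open 0.0297 q [-0.21  0.19  1.69 -0.    1.27 -1.73]
```

```bash
python3 -m inch '[{"x":0,"y":-5,"z":0,"twist":0},{"x":0,"y":-10,"z":0,"twist":0},{"x":0,"y":-10,"z":0,"twist":0},{"x":0,"y":-10,"z":0,"twist":0},{"x":0,"y":-10,"z":0,"twist":0},{"x":0,"y":0,"z":0,"twist":0},{"x":0,"y":0,"z":0,"twist":0},{"x":0,"y":0,"z":0,"twist":0}]'; 
python3 go.py 0.5726 -0.1299 0.1430; python3 - <<'E'
from h import *
c=cam("side");cv2.imwrite("pics/s2.png",cv2.resize(c["color"][80:380,200:500,::-1],None,fx=2,fy=2))
E
```

```text
t: 5.55
tool_pos: [0.5753, -0.07, 0.3092]
orientation: [-1.232, -1.172, 1.173]
force: [0.3, -0.6, -2.7]
opening: 0.03
t 5.55 grasp pt [ 0.5752 -0.0699  0.1422] yaw x deg 87.14 down [-8.e-04  1.e-04 -1.e+00]
tool shift mm [-60.   -0.8  -0.4] F [ 0.3 -0.6 -2.7] open 0.03 q [-0.21  0.14  1.65 -0.    1.35 -1.73]
```

View pics/s2.png

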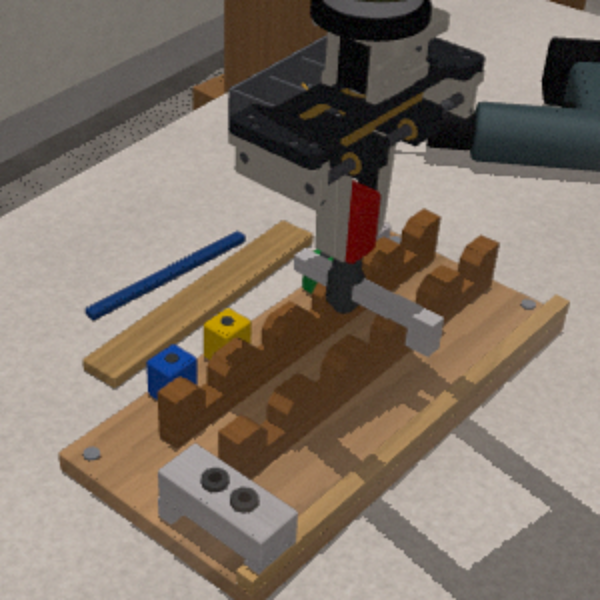

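The stop hangs upright and free, with its bar running from (315,265) to (440,330) and a 2.7 N weight reading. Moving one pitch along the rails.

```bash
python3 -m inch '[{"x":-10,"y":0,"z":0,"twist":0},{"x":-15,"y":0,"z":0,"twist":0},{"x":-15,"y":0,"z":0,"twist":0},{"x":-12,"y":0,"z":0,"twist":0},{"x":-8,"y":0,"z":0,"twist":0},{"x":0,"y":0,"z":0,"twist":0},{"x":0,"y":0,"z":0,"twist":0},{"x":0,"y":0,"z":0,"twist":0}]'; 
python3 go.py 0.5726 -0.1299 0.0978; python3 - <<'E'
from h import *
c=cam("side");cv2.imwrite("pics/s3.png",cv2.resize(c["color"][80:380,200:500,::-1],None,fx=2,fy=2))
E
```

```text
t: 6.4
tool_pos: [0.5726, -0.1295, 0.3097]
orientation: [-1.232, -1.173, 1.173]
force: [0.2, 0.8, -3.3]
opening: 0.0298
t 6.4 grasp pt [ 0.5726 -0.1295  0.1427] yaw x deg 87.16 down [-1.e-04  3.e-04 -1.e+00]
tool shift mm [-0.4 44.9 -0. ] F [ 0.2  0.8 -3.3] open 0.0298 q [-0.31  0.16  1.63  0.    1.35 -1.83]
```

View pics/s3.png

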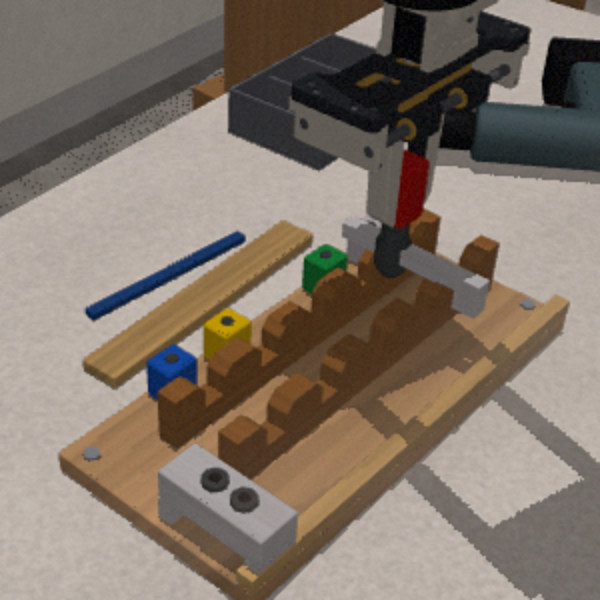

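The bar's line, dropped about 44 px, passes through the green clip at (325,262), so it is in the right notch. Lowering.

```bash
python3 -m inch '[{"x":0,"y":8,"z":0,"twist":0},{"x":0,"y":8,"z":0,"twist":0},{"x":0,"y":8,"z":0,"twist":0},{"x":0,"y":6,"z":0,"twist":0},{"x":0,"y":5,"z":0,"twist":0},{"x":0,"y":4,"z":0,"twist":0},{"x":0,"y":3,"z":0,"twist":0},{"x":0,"y":0,"z":0,"twist":0},{"x":0,"y":0,"z":0,"twist":0},{"x":0,"y":0,"z":0,"twist":0}]'; 
python3 go.py 0.5726 -0.1299 0.0978
```

```text
t: 7.45
tool_pos: [0.5727, -0.13, 0.2681]
orientation: [-1.233, -1.173, 1.172]
force: [0.5, -0.8, -2.5]
opening: 0.0296
t 7.45 grasp pt [ 0.5728 -0.13    0.1011] yaw x deg 87.15 down [ 6.e-04 -2.e-04 -1.e+00]
tool shift mm [0.1 3.3 0.3] F [ 0.5 -0.8 -2.5] open 0.0296 q [-0.31  0.2   1.67 -0.    1.27 -1.83]
```

No contact yet, as it should be with 3 mm to go.

```bash
python3 -m inch '[{"x":0,"y":1,"z":0,"twist":0},{"x":0,"y":1,"z":0,"twist":0},{"x":0,"y":1,"z":0,"twist":0},{"x":0,"y":0,"z":0,"twist":0},{"x":0,"y":0,"z":0,"twist":0},{"x":0,"y":0,"z":0,"twist":0}]'; 
python3 go.py 0.5726 -0.1299 0.0978; python3 - <<'E'
from h import *
c=cam("side");cv2.imwrite("pics/s4.png",cv2.resize(c["color"][80:380,200:500,::-1],None,fx=2,fy=2))
E
```

```text
t: 8.05
tool_pos: [0.5726, -0.1299, 0.2648]
orientation: [-1.232, -1.173, 1.172]
force: [1.1, -0.7, -2.6]
opening: 0.03
t 8.05 grasp pt [ 0.5726 -0.1299  0.0978] yaw x deg 87.15 down [ 1.e-04 -1.e-04 -1.e+00]
tool shift mm [ 0. -0.  0.] F [ 1.1 -0.7 -2.6] open 0.03 q [-0.31  0.2   1.67 -0.    1.27 -1.83]
```

View pics/s4.png

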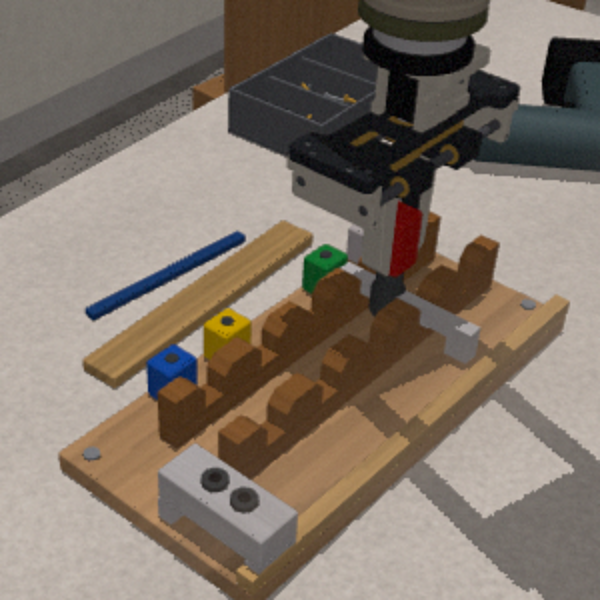

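It still carries its weight, so it is hovering a hair above the floor. Easing down until contact.

```bash
python3 -m inch '[{"x":0,"y":0.5,"z":0,"twist":0},{"x":0,"y":0.5,"z":0,"twist":0},{"x":0,"y":0,"z":0,"twist":0},{"x":0,"y":0,"z":0,"twist":0}]'; 
python3 go.py 0.5726 -0.1299 0.0978
```

```text
t: 8.5
tool_pos: [0.5727, -0.1299, 0.2647]
orientation: [-1.233, -1.173, 1.172]
force: [-4.1, 1.0, 6.8]
opening: 0.0297
t 8.5 grasp pt [ 0.5727 -0.1299  0.0977] yaw x deg 87.15 down [ 3.e-04 -1.e-04 -1.e+00]
tool shift mm [ 0.  -0.1  0.1] F [-4.1  1.   6.8] open 0.0297 q [-0.31  0.2   1.67 -0.    1.27 -1.83]
```

Floor contact comes at the same height as in the original notch (97.7 vs 97.8 mm). Releasing.

```bash
python3 -m inch '[{"x":0,"y":-0.5,"z":0,"twist":0},{"x":0,"y":0,"z":0,"twist":0},{"x":0,"y":0,"z":0,"twist":0},{"x":0,"y":0,"z":0,"twist":0},{"x":0,"y":0,"z":0,"twist":0},{"x":0,"y":0,"z":0,"twist":0},{"x":0,"y":0,"z":0,"twist":0},{"x":0,"y":0,"z":0,"twist":0},{"x":0,"y":0,"z":0,"twist":0}]' 1; 
python3 go.py 0.5726 -0.1299 0.0978
```

```text
t: 9.4
tool_pos: [0.5726, -0.1299, 0.2642]
orientation: [-1.232, -1.172, 1.172]
force: [-0.5, 0.2, 0.5]
opening: 0.0927
t 9.4 grasp pt [ 0.5726 -0.1299  0.0972] yaw x deg 87.15 down [-1.e-04 -0.e+00 -1.e+00]
tool shift mm [-0.  -0.6 -0. ] F [-0.5  0.2  0.5] open 0.0927 q [-0.31  0.2   1.67 -0.    1.27 -1.83]
```

```bash
python3 -m inch '[{"x":0,"y":-15,"z":0,"twist":0},{"x":0,"y":-25,"z":0,"twist":0},{"x":0,"y":-30,"z":0,"twist":0},{"x":0,"y":-30,"z":0,"twist":0},{"x":0,"y":-20,"z":0,"twist":0},{"x":35,"y":0,"z":20,"twist":0},{"x":40,"y":0,"z":25,"twist":0},{"x":40,"y":0,"z":25,"twist":0},{"x":40,"y":0,"z":25,"twist":0},{"x":40,"y":0,"z":25,"twist":0},{"x":40,"y":0,"z":25,"twist":0},{"x":40,"y":0,"z":25,"twist":0}]'
python3 -m inch '[{"x":30,"y":0,"z":0,"twist":0},{"x":30,"y":0,"z":0,"twist":0},{"x":30,"y":0,"z":0,"twist":0},{"x":0,"y":0,"z":0,"twist":0},{"x":0,"y":0,"z":0,"twist":0}]'
python3 - <<'E'
from h import *
for n in ("side","top"):
    c=cam(n)
    cv2.imwrite(f"pics/{n}5.png",cv2.resize(c["color"][130:380,200:520,::-1],None,fx=2.4,fy=2.4))
    m=mask(c,"red"); P,u,v=cloud(c,m)
    zt=np.percentile(P[:,2],95); T=P[P[:,2]>zt-0.005]
    r=cv2.minAreaRect(T[:,:2].astype(np.float32)*1000)
    print(n,u.mean().round(1),v.mean().round(1),"ztop",zt.round(4),np.round(r[0],1),np.round(r[1],1),round(r[2],1))
    A,u,v=cloud(c,np.ones((480,640),bool)); ex=np.array([.9987,-.05]);ey=np.array([.05,.9987])
    d=A[:,:2]-[.5728,-.1306]; a=d@ex*1000;b=d@ey*1000;z=A[:,2]*1000
    for l in (-78,-65,-52):
        k=(abs(b)<14)&(a>l)&(a<l+13)&(z>42)&(z<60); print("bar",l,k.sum(),np.median(b[k]).round(1),np.median(z[k]).round(1))
E
```

```text
t: 10.6
tool_pos: [0.4152, 0.1545, 0.3857]
orientation: [-1.233, -1.174, 1.171]
force: [0.7, 0.4, -0.1]
opening: 0.0928
t: 11.1
tool_pos: [0.4208, 0.2434, 0.3851]
orientation: [-1.232, -1.174, 1.173]
force: [-0.9, 0.1, -0.3]
opening: 0.0931
side 402.4 186.7 ztop 0.1263 [488.4   4.4] [ 23.5 341.6] 30.3
bar -78 86 7.1 52.0
bar -65 79 6.4 52.2
bar -52 8 -2.8 53.0
top 437.1 245.1 ztop 0.1252 [ 573.3 -130.6] [27.9 27.4] 86.4
bar -78 87 1.1 51.6
bar -65 90 1.5 51.5
bar -52 83 2.6 51.7
```

```bash
sleep 1
```

```text
(no output)
```

View pics/side5.png

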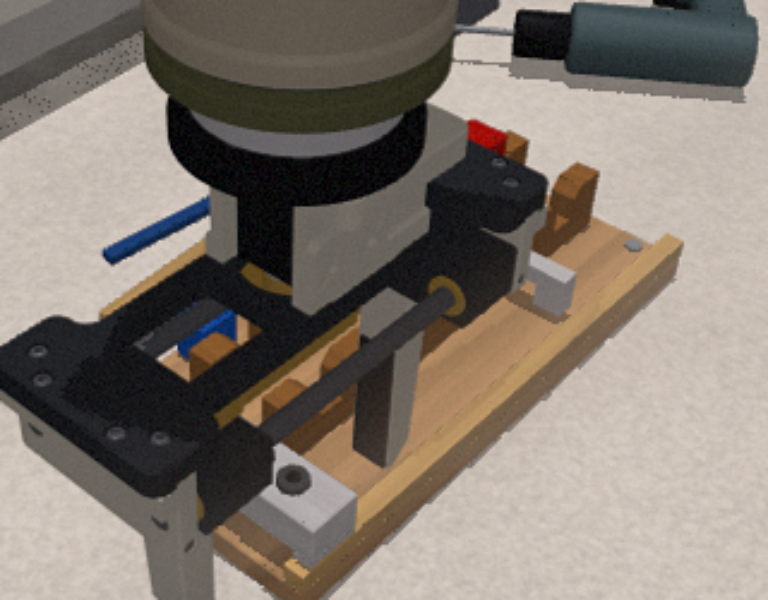

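View pics/top5.png

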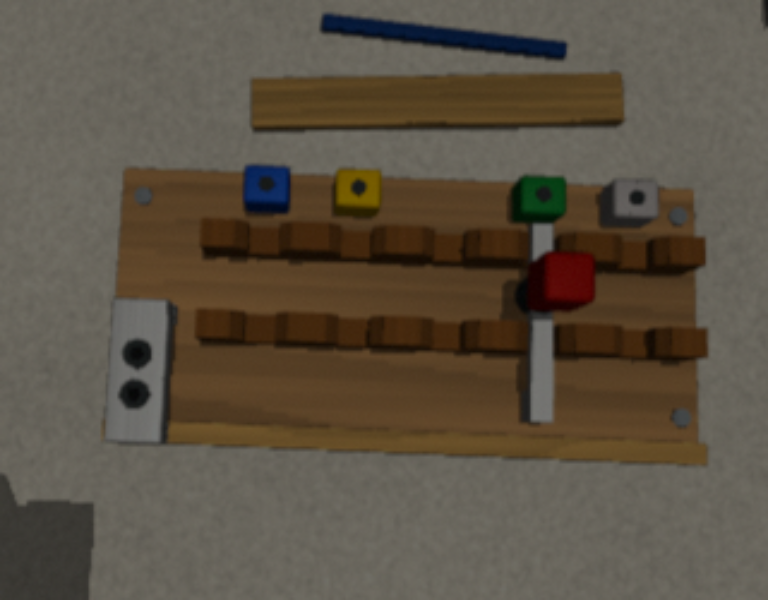

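Top view: the knob (562,280 in the crop) and bar (540,225–420) sit in the notch opposite the green clip (540,198). The heights equal the seated ones at the start, and the gripper is well clear.

```bash
python3 -c "
from plant import robot
print(robot.close_job())"
```

```text
the job is handed in; nothing more can be done
None
```

I moved the length stop to the notch beside the green clip. I gripped it by the red knob, lifted it 45 mm, shifted it 60 mm along the rails, lowered it onto the notch floor, let go and backed off. The robot's clock read 11.1 s after the last move.

- **Seating:** the stop met the notch floor at about the same grip height as in its first notch (97.7 mm against 97.8 mm).
- **After release (top camera):** the knob top is at 125 mm and the bar top at 51.6 mm, both as before the move. The knob is at (573, −131) mm, within 1 mm of the target, and the bar lines up with the green clip.
- **Forces:** the readings at the end of each move stayed at about 8 N or less, and were near zero once I had let go.
- **Not confirmed or in disagreement:**
  - The gripper blocked the side camera's last view of the knob, so its final knob reading is unusable.
  - At the start, the two cameras differed by about 3 mm on the knob's y position. I went by the top camera; when the jaws closed I saw no side force.

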